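# Work the blue stopper out of the coin canister

### The arm

A 6-joint arm with a two-finger parallel gripper is mounted at the origin on the work surface. World frame = base frame: x ahead of the robot, y to its left, z up, the work surface at z = 0. Lengths are in m, angles in rad, forces in N, time in s.
With the tool pointing down it reaches from about 0.275 to 0.825 m from the base axis. Payload 5.2 kg.
Tool frame: the origin (TCP) lies at the very end of the fingers, on their centre line; the grasp point (between the pads) lies behind it (robot.grip_point_offset is the z of the grasp point in the tool frame, in m); z points along the fingers, y is the line along which they close (so a half turn about z gives the same grasp; the last joint's range is limited). The gripper opens to 93 mm and grips with 3 to 60 N. Pads are 15 mm wide; open, the fingers measure 128 mm over their backs; the gripper's body (75 mm by 188 mm) begins 65 mm behind the grasp point.
Start: joints at [1.036, 0.259, 1.535, -0, 1.348, -0.203], TCP at [0.179, 0.52, 0.219] pointing down, gripper open.
Joint ranges: [-3.14, 3.14], [-0.91, 2.08], [0.19, 2.58], [-1.22, 4.36], [0.22, 2.71], [-3.12, 3.12]. Speed limits (rad/s): [2.57, 2.57, 3.14, 3.14, 3.14, 3.14].

### API

Orientations are given as a unit quaternion [w, x, y, z].
In Python, from cell import robot gives the robot as it stands. Calls block until the motion is done:
- robot.reach(position, orientation): joint-space move of the TCP to a pose.
- robot.move_straight(position, frame=None, v=0.15, guard=None): straight line of the TCP; frame=None keeps the orientation; v is the mean speed in m/s. With guard (N) it stops when the force on the tool has changed by that much, and returns True; else False.
- robot.move_j(angles): joint-space move.
- robot.command_gripper(opening): finger opening in m; the grip force is fixed at half the most; returns when the fingers have stopped.
- robot.dwell(seconds).
- robot.inverse_kinematics(position, orientation): joint angles nearest the present ones, or None.
- robot.get_state(): the state.
- robot.grab_frame(name): name is "side" or "top"; returns the picture (420x560x3 uint8, red, green, blue); there is no depth.
- robot.camera_info(name): a dict with "mtx" (3x3 intrinsics, pixels), "world_to_cam" (4x4, takes a point from world to camera coordinates). Camera axes: x right, y up, looking along -z (the intrinsics and any distortion apply to the point x, -y, -z); pixel columns grow to the right and rows downward; lengths in m; the calibration is good to about 2 mm. A picture is of the moment at which its call begins. camera_info takes no time and is no camera call.
A pose or a line that the arm cannot do raises robot.IKError and nothing moves.
- robot.sign_off(): hands the job in; it is judged then, once.
The state is a dict: "time": time; "q": joint angles; "joint_vel": joint speeds; "tau": joint torques, N m; "ee_pos": TCP position; "tool_rot": TCP orientation; "wrist_force": force on the tool from outside, world axes, zero at the start; "ft_torque": the same for the moment, N m; "opening": finger opening in m; "finger_force": force on a finger pad.
Only numpy, scipy, OpenCV 4.12 (cv2) and the standard library are available. Lean on these libraries where they do the work, as an engineer would, in place of code of your own. Each camera call takes 0.05 s, during which the arm holds its last target. There are 200 camera calls.

### The job

Open the coin canister that has the blue stopper: it is pressed in tight, so grip its knob and rock it along the row of canisters, about ten degrees first to the robot's left and then about ten degrees to its right, while it is still in the mouth, then bring it upright and pull it straight up and out. Set the blue stopper down gently in the white coin tray, let go of it, and leave the red stopper in its canister.

Things in the scene. Friction and masses are not known exactly. Their poses are not given: they have to be found in the camera images.
- blue_grip (a point): Blue stopper, 66 mm tall, 30-55 g: knob 18 x 18 x 40 mm high on a round plug 20 mm wide, 26 mm high. Point: in the knob on its axis, 50 mm above the foot, 16 mm below the top; grip here. z up; x, y square to the knob's faces, parallel to the stand's. Starts 22 mm deep in a mouth. Spring lips at its two sides along the row hold it (pull 10-20 N) and yield 6 mm, so it can lean 12 deg along the row about its foot.
- red_grip (a point): The red stopper, the same in shape and size, with the same point in its knob, in the other canister. It stays where it is.
- rack: Grey stand fixed to the desk, 80 x 210 x 12 mm, with two clear coin canisters, 46 mm outside, 40 mm inside. Origin: under its centre, on the desk; z up. The canisters stand in a row at y = +50 and -50 mm, mouths 92 mm above the desk and narrowed across the row to 26 mm by black cheeks; either may have the blue stopper. +y points to the robot's left (turned up to 20 degrees).
- tray_in (a point): White open coin tray fixed to the desk, outside 150 x 130 mm (x, y) and 28 mm high, walls and floor 4 mm thick. This point is the centre of its inner floor, 4 mm above the desk; x and y run along its sides, z up. It starts empty.
Mind the look-alikes: they are no part of the job. There is more than one size of the part that bears blue_grip; the job needs the largest.

How it is judged:
On the way, in this order (a step that is already met when the one before it is completed fails the run):
1. the blue stopper is leaned at least 4 degrees to the robot's left along the row, its plug still in the mouth ((y of blue_grip in the frame of rack between 0.053 and 0.085 m or y of blue_grip in the frame of rack between -0.047 and -0.015 m) and angle between blue_grip's own z axis and vertical above 0.07 rad and z of blue_grip in the frame of rack below 0.134 m), for 0.05 s.
2. the blue stopper is leaned at least 4 degrees to the robot's right along the row, its plug still in the mouth ((y of blue_grip in the frame of rack between 0.015 and 0.047 m or y of blue_grip in the frame of rack between -0.085 and -0.053 m) and angle between blue_grip's own z axis and vertical above 0.07 rad and z of blue_grip in the frame of rack below 0.134 m), for 0.05 s.
3. the blue stopper is out, straight above its canister: within 20 mm of its axis each way and tilted less than 15 degrees (z of blue_grip in the frame of rack above 0.145 m and angle between blue_grip's own z axis and vertical below 0.26 rad and x of blue_grip in the frame of rack between -0.02 and 0.02 m and (y of blue_grip in the frame of rack between 0.03 and 0.07 m or y of blue_grip in the frame of rack between -0.07 and -0.03 m)), for 0.05 s.
At the end, for the whole second after the job is handed in: The blue stopper rests, standing or lying, inside the white tray (its grip point between the tray's walls and no more than 56 mm above the inner floor), at rest and released; the red stopper is within 10 mm of where it was (x of blue_grip in the frame of tray_in between -0.071 and 0.071 m and y of blue_grip in the frame of tray_in between -0.061 and 0.061 m and z of blue_grip in the frame of tray_in between 0 and 0.056 m and linear speed of blue below 0.03 m/s and distance of red_grip from where it was at the start of the episode below 0.01 m); the robot touches nothing.
It fails at once if the red stopper is disturbed by more than 10 mm (distance of red_grip from where it was at the start of the episode above 0.01 m).
It fails at once if the blue stopper is dropped or thrown: faster than 1 m/s (a fall of 50 mm) while out of the fingers (linear speed of blue above 1 m/s and contact force between the fingers and blue below 0.1 N).
It also fails if it takes over 42 s, if anything falls off the work surface, if the arm or the gripper's body presses on something with over 40 N, if the wrist force passes 120 N, or if a joint passes its speed limit or range.

## Working session

There is one attempt and no reset: what is moved stays moved. The work goes in short steps, each a Python script; the robot and the scene stay as the last script left them, time stands still between calls to the robot, and variables do not carry over. Pictures are saved under pics/ and viewed, at most 10 in all, crops included, and the job is handed in when it is done.

```bash
mkdir -p pics; python3 - <<'E'
from cell import robot
import cv2
for n in("top","side"):
    cv2.imwrite(f"pics/{n}0.png",cv2.cvtColor(robot.grab_frame(n),cv2.COLOR_RGB2BGR)); i=robot.camera_info(n);print(n,i["mtx"],i["world_to_cam"],i.keys(), i.get("dist"))
print(robot.grip_point_offset,robot.get_state()["time"],robot.get_state()["tool_rot"])
E
```

```text
top [[523.36668682   0.         279.92462512]
 [  0.         523.36668682 209.88061973]
 [  0.           0.           1.        ]] [[ 0.02757445 -0.99961707  0.00231528 -0.04182551]
 [ 0.97105914  0.02733624  0.23726964 -0.50724954]
 [-0.23724207 -0.0042943   0.97144107 -1.08773097]
 [ 0.          0.          0.          1.        ]] dict_keys(['mtx', 'world_to_cam']) None
side [[383.14460954   0.         282.75000872]
 [  0.         383.14460954 208.54312749]
 [  0.           0.           1.        ]] [[-0.92544139 -0.37860385  0.01474313  0.45910097]
 [ 0.24825357 -0.57650517  0.7784677  -0.22437355]
 [-0.28623138  0.72408626  0.6275115  -0.70965909]
 [ 0.          0.          0.          1.        ]] dict_keys(['mtx', 'world_to_cam']) None
-0.0188 0.1 [-2.99957780e-04  1.65112534e-01  9.86274376e-01 -7.84725740e-04]
```

View pics/top0.png

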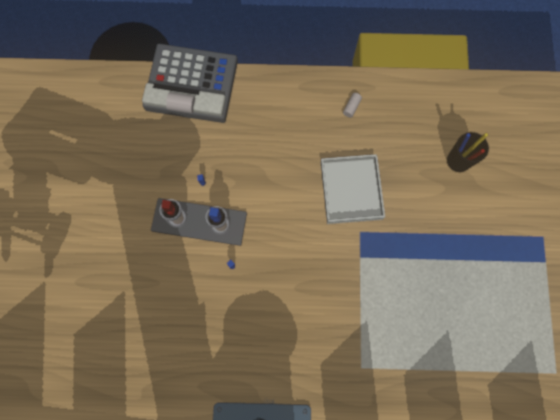

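View pics/side0.png

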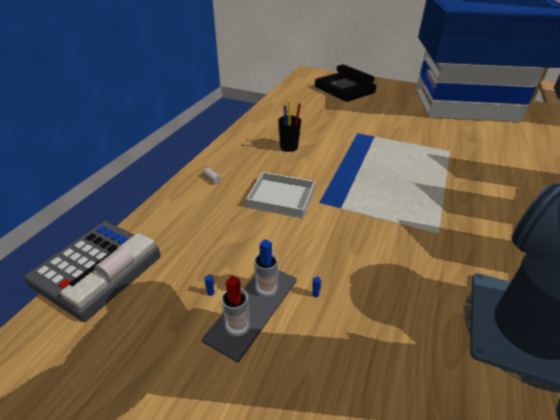

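The top view shows the stand around (199,222), with red at about (171,210) and blue at about (217,217). The tray is near (352,188). Two small blue decoys stand at (201,180) and (232,265). Next I'll enlarge the crops.

```bash
python3 - <<'E'
import cv2
t=cv2.imread("pics/top0.png");s=cv2.imread("pics/side0.png")
cv2.imwrite("pics/topc.png",cv2.resize(t[145:245,140:270],None,fx=6,fy=6,interpolation=cv2.INTER_CUBIC))
cv2.imwrite("pics/sidec.png",cv2.resize(s[230:360,195:325],None,fx=4.6,fy=4.6,interpolation=cv2.INTER_CUBIC))
E
```

```text
(no output)
```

View pics/topc.png

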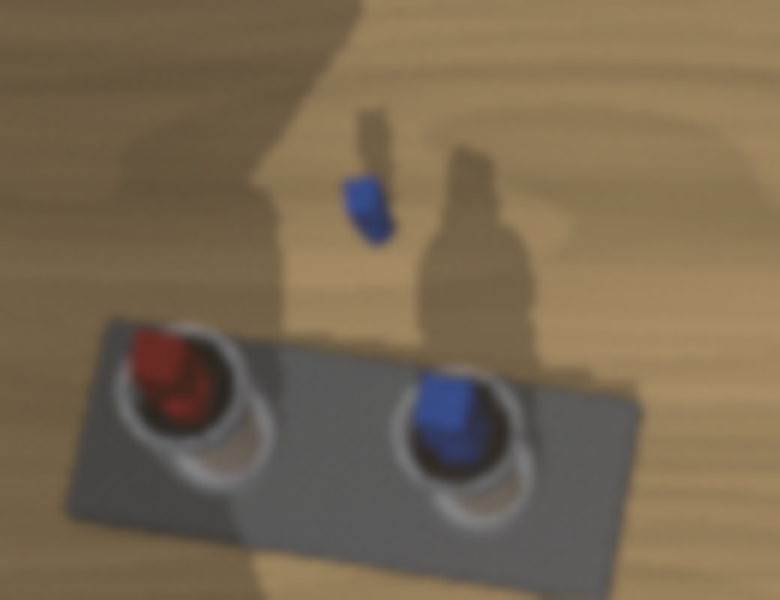

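View pics/sidec.png

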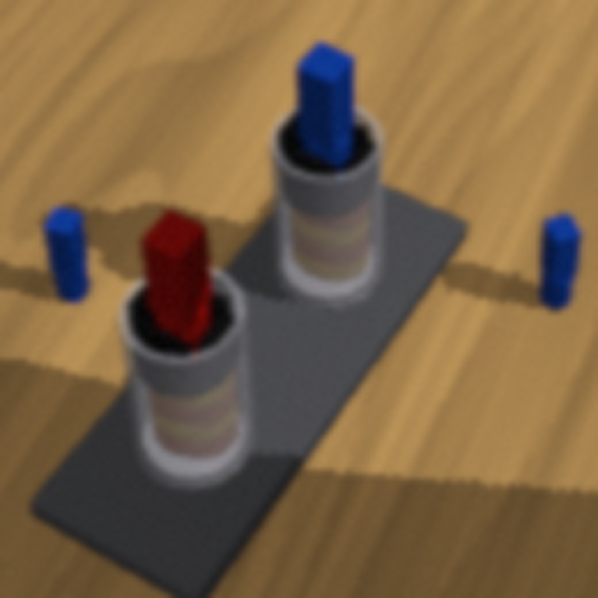

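The crops show the blue knob top at about (446,402) in the top crop and (326,64) in the side crop. The red tops are at (160,355) and (176,230), and the plate corners are clear. The decoys beside the stand are small, and blue is in the -y canister. I'll fit the poses now.

```bash
cat > h.py <<'E'
import numpy as np, cv2
from cell import robot
from scipy.spatial.transform import Rotation as R
from scipy.optimize import least_squares
def proj(n,P):
    i=robot.camera_info(n);T=np.array(i["world_to_cam"]);p=np.asarray(P)@T[:3,:3].T+T[:3,3]
    p=p*[1,-1,-1];q=p@np.array(i["mtx"]).T;return q[:,:2]/q[:,2:]
def rz(p,l):
    l=np.asarray(l,float);c,s=np.cos(p[2]),np.sin(p[2]);return np.c_[p[0]+c*l[:,0]-s*l[:,1],p[1]+s*l[:,0]+c*l[:,1],l[:,2]]
def fit(obs,x0):
    f=lambda p:np.concatenate([(proj(n,rz(p,L))-np.array(U)).ravel() for n,L,U in obs])
    return least_squares(f,x0,loss="soft_l1")
E
python3 - <<'E'
from h import *
tc=lambda a:(np.array(a)+.5)/6-.5+[140,145]
sc=lambda a:(np.array(a)+.5)/4.6-.5+[195,230]
o=[("top",[[.04,.105,.012],[.04,-.105,.012],[-.04,-.105,.012],[-.04,.105,.012],[0,-.05,.136],[0,.05,.136]],tc([[108,318],[641,405],[607,600],[68,518],[446,402],[160,355]])),
("side",[[-.04,-.105,.012],[-.04,.105,.012],[.04,.105,.012],[0,-.05,.136],[0,.05,.136]],sc([[468,225],[190,597],[33,508],[326,64],[176,230]]))]
r=fit(o,[.45,.1,0]);print(r.x,r.fun.reshape(-1,2).round(1).tolist())
for c in o: print(c[0],fit([c],[.45,.1,0]).x)
o=[("top",[[.075,.065,.028],[.075,-.065,.028],[-.075,-.065,.028],[-.075,.065,.028]],[[322,156],[376,155],[383,218],[328,221]])]
r=fit(o,[.5,-.2,0]);print(r.x,r.fun.reshape(-1,2).round(1).tolist())
E
```

```text
[ 0.49103259  0.15813376 -0.13524949] [[-0.6, -1.4], [0.2, -1.5], [-0.4, -0.0], [-1.6, -1.2], [-0.8, -0.9], [-1.0, -0.7], [2.1, -1.2], [3.3, 0.7], [-0.1, -1.6], [1.5, -0.9], [1.3, 0.2]]
top [ 0.48897708  0.15645186 -0.1304405 ]
side [ 0.49316461  0.16016798 -0.13626932]
[ 0.57430576 -0.19101643  0.07939331] [[-0.6, 1.5], [1.3, -0.2], [0.7, -0.3], [-1.8, -0.4]]
```

```bash
cat >> h.py <<'E'
YAW=-.134; C=np.array([.491,.158]); G=-robot.grip_point_offset
RK=R.from_euler('z',YAW)
BL=np.r_[C,0]+RK.apply([0,-.05,0])
def q(r): return list(np.roll(r.as_quat(),1))
def pose(lx,ly,h,lean=0,b=BL):
    """TCP pose with grasp point h above stopper foot z=.07 along its axis leaned (rad, +left), offset lx,ly in rack frame"""
    r=RK*R.from_euler('x',-lean); tcp=b+[0,0,.07]+RK.apply([lx,ly,0])+r.apply([0,0,h-G])
    return list(tcp), q(r*R.from_euler('y',np.pi))
def snap(n,f,c,k):
    im=cv2.cvtColor(robot.grab_frame(n),cv2.COLOR_RGB2BGR);x0,x1,y0,y1=c
    return cv2.resize(im[y0:y1,x0:x1],None,fx=k,fy=k,interpolation=cv2.INTER_CUBIC)
E
python3 - <<'E'
from h import *
p,o=pose(0,0,.20)
print(robot.inverse_kinematics(p,o))
for l in(.18,-.18): print(robot.inverse_kinematics(*pose(0,0,.053,l)))
robot.command_gripper(.05)
robot.reach(p,o)
p,o=pose(0,0,.11); robot.move_straight(p,o)
s=robot.get_state();print(s["time"],s["ee_pos"],p,s["wrist_force"])
a=snap("top","",(150,280,150,250),3);b=snap("side","",(200,330,190,320),4.6)
cv2.imwrite("pics/n1.png",np.hstack([cv2.resize(b,(400,400)),cv2.resize(a,(390,300)) if 0 else np.pad(a,((0,100),(0,0),(0,0)))]))
E
```

```text
[-4.85848272e-03  1.40181553e-01  1.60406884e+00 -4.44089210e-16
  1.39734226e+00 -1.44165481e+00]
[ 0.13635419  0.32995504  1.75740584 -0.1937933   1.11035769 -1.20923594]
[-0.15644162  0.25014441  1.87353764  0.2100894   1.03183836 -1.70261413]
3.5667 [0.48482043 0.10878834 0.1618439 ] [np.float64(0.48432003287269276), np.float64(0.10844822869787504), np.float64(0.1612)] [-2.09213172e-01  1.00426493e+00 -5.67314955e-04]
```

View pics/n1.png

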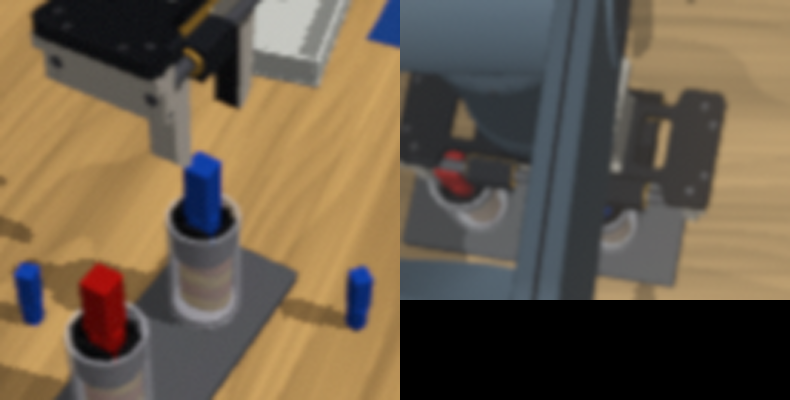

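The side view shows the fingertips straddling the blue knob. The midpoint of the tips is about (203,130) in the crop. The knob top is at (203,162), roughly the 30 px expected for being 26 mm below. I'll descend, grip and look at the forces.

```bash
python3 - <<'E'
from h import *
p,o=pose(0,0,.053)
print(robot.move_straight(p,o,v=.06,guard=5))
s=robot.get_state();print(s["ee_pos"],p,s["wrist_force"])
robot.command_gripper(.0)
s=robot.get_state();print(s["time"],s["opening"],s["finger_force"],s["wrist_force"],s["ft_torque"],s["ee_pos"])
b=snap("side","",(200,330,190,320),4.6);cv2.imwrite("pics/n2.png",b)
E
```

```text
False
[0.48468556 0.10845784 0.1045575 ] [np.float64(0.48432003287269276), np.float64(0.10844822869787504), np.float64(0.1042)] [0.17295532 0.18930327 0.62839169]
5.3833 0.01783299061980827 29.999940097332 [0.45363705 0.3800243  0.86364327] [ 0.16358384  0.01422966 -0.02359297] [0.48441297 0.10853411 0.1043104 ]
```

View pics/n2.png

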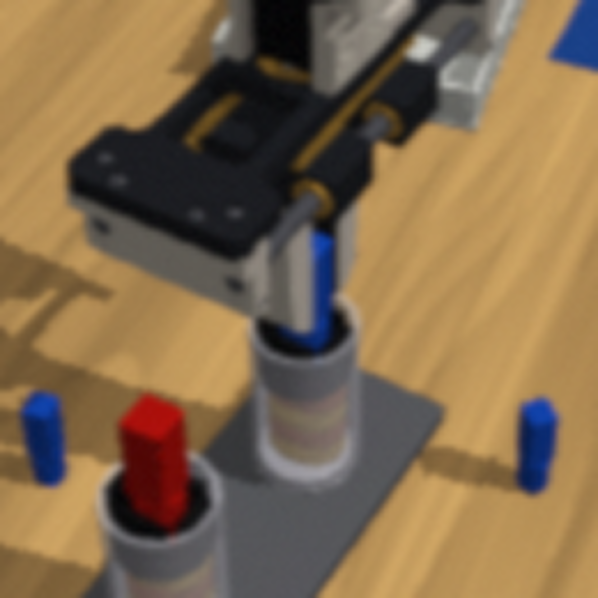

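Both pads hold the knob (17.8 mm opening, almost no side force), so the grasp is centred. Now I'll rock it left.

```bash
python3 - <<'E'
from h import *
def go(l,h=.053,v=.03,ly=0):
    p,o=pose(0,ly,h,l);robot.move_straight(p,o,v=v);robot.dwell(.2)
    s=robot.get_state();print(round(s["time"],2),np.degrees(l).round(1),(s["ee_pos"]-np.array(p)).round(4),RK.inv().apply(s["wrist_force"]).round(1),np.array(s["ft_torque"]).round(2),round(s["opening"],4),np.degrees(np.arccos(-R.from_quat(np.roll(s["tool_rot"],-1)).as_matrix()[2,2])).round(1))
go(np.radians(5));go(np.radians(10))
cv2.imwrite("pics/n3.png",snap("side","",(200,330,190,320),4.6))
E
```

```text
5.88 5.0 [0.0004 0.0003 0.0006] [-0.7 -0.4  5.7] [ 0.23  0.2  -0.04] 0.0178 4.9
6.33 10.0 [ 0.0006 -0.0004  0.0011] [-1.  -2.2  9.8] [-0.35  0.3  -0.08] 0.0177 10.0
```

View pics/n3.png

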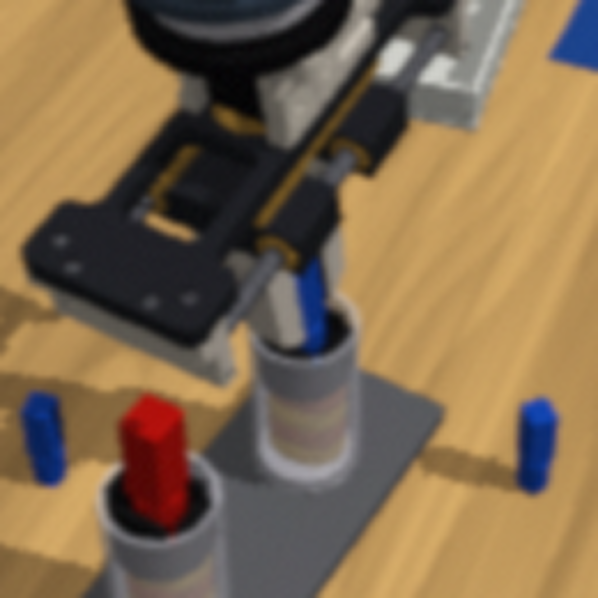

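The blue stopper is leaning left (toward red) with its plug still in the mouth, and the forces are small. Next: rock right, bring it upright, pull.

```bash
python3 - <<'E'
from h import *
def go(l,h=.053,v=.03,ly=0):
    p,o=pose(0,ly,h,l);robot.move_straight(p,o,v=v);robot.dwell(.2)
    s=robot.get_state();print(round(s["time"],2),np.degrees(l).round(1),(s["ee_pos"]-np.array(p)).round(4),RK.inv().apply(s["wrist_force"]).round(1),np.array(s["ft_torque"]).round(2),round(s["opening"],4))
for d in(0,-5,-10,-5,0): go(np.radians(d))
go(0,.063,.03);go(0,.083,.04);go(0,.115,.06)
cv2.imwrite("pics/n4.png",snap("side","",(200,330,170,300),4.6))
E
```

```text
6.93 0.0 [0.0008 0.0005 0.0005] [0.2 0.2 6.6] [ 0.08 -0.16  0.04] 0.0177
7.38 -5.0 [0.0008 0.0008 0.0005] [0.3 0.9 6.4] [ 0.06 -0.12  0.02] 0.0176
7.83 -10.0 [0.001  0.0015 0.001 ] [0.1 2.4 9.3] [ 0.75 -0.17  0.03] 0.0182
8.28 -5.0 [0.001  0.0009 0.0007] [0.6 1.3 8.7] [ 0.1  -0.22 -0.06] 0.0179
8.73 0.0 [0.0009 0.0004 0.0003] [ 2.2 -0.   5.5] [-0.05 -0.39 -0.01] 0.018
9.42 0.0 [-0.0019  0.0002 -0.001 ] [ -3.8   0.8 -11.7] [0.34 0.73 0.01] 0.0176
10.27 0.0 [-0.     -0.0001 -0.0001] [ 1.  -0.8 -0.6] [-0.   -0.03  0.01] 0.0183
11.15 0.0 [-0.0003 -0.     -0.0004] [-0.2 -0.1 -0. ] [ 0.02  0.04 -0.  ] 0.0183
```

View pics/n4.png

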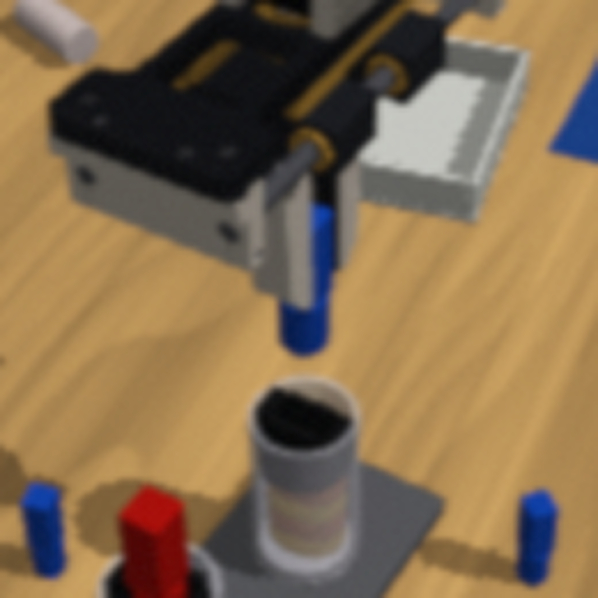

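The stopper is out and upright in the fingers over the open mouth. Next I'll carry it to the tray and lower it under guard.

```bash
python3 - <<'E'
from h import *
T=np.array([.574,-.191]); _,o=pose(0,0,.1)
z=lambda foot: foot+.053-G
s=robot.get_state();p=np.array(s["ee_pos"]);robot.move_straight(list(p+[0,0,.03]),v=.15)
robot.move_straight([*T,z(.12)],o,v=.2)
robot.move_straight([*T,z(.02)],o,v=.12);robot.dwell(.2)
print(robot.move_straight([*T,z(-.006)],o,v=.02,guard=2.5))
s=robot.get_state();print(s["time"],s["ee_pos"],z(.004),s["wrist_force"],s["opening"])
cv2.imwrite("pics/n5.png",snap("side","",(220,350,100,230),4.6))
E
```

```text
True
15.275 [ 0.57391137 -0.19095379  0.03827804] 0.0382 [-0.36466264 -0.01844884  3.38833095] 0.01760432644685547
```

View pics/n5.png

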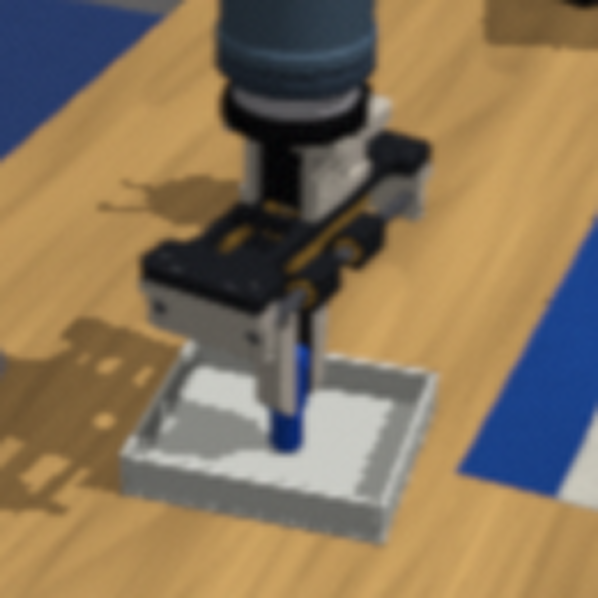

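The stopper stands mid-tray, and contact came at the expected floor height. I'll release, rise and check.

```bash
python3 - <<'E'
from h import *
robot.command_gripper(.045);robot.dwell(.2)
p=np.array(robot.get_state()["ee_pos"])
robot.move_straight(list(p+[0,0,.16]),v=.12);robot.dwell(.3)
s=robot.get_state();print(s["time"],s["ee_pos"],s["wrist_force"])
cv2.imwrite("pics/n6.png",snap("side","",(200,350,120,345),2.6))
E
```

```text
17.9667 [ 0.57322613 -0.19060998  0.1973863 ] [-0.32548705 -0.26707935 -0.46036452]
```

View pics/n6.png

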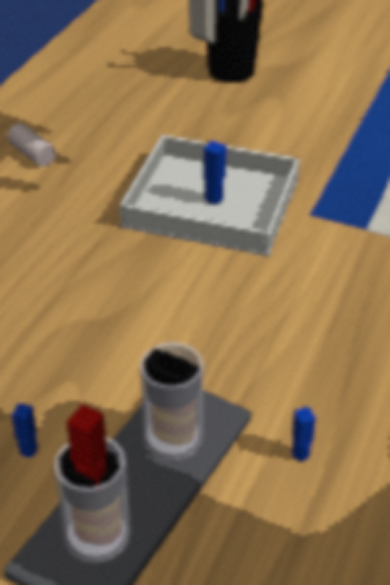

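The blue stopper stands released in the tray at about (214,175), the red one is still in its canister, and the gripper is clear of everything. I'll hand in.

```bash
python3 -c "
from cell import robot
print(robot.sign_off())"
```

```text
the job is handed in; nothing more can be done
None
```

I rocked the blue stopper left and right, pulled it straight out and left it standing released in the white tray; the red stopper is still in its canister, and the job was handed in at about 18 s of the 42 s allowed (no verdict was returned).

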